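Stow the kettle in its galley clamp

ROBOT

A 6-joint arm with a two-finger parallel gripper is mounted at the origin on the work surface. World frame = base frame: x ahead of the robot, y to its left, z up, the work surface at z = 0. Lengths are in m, angles in rad, forces in N, time in s.
With the tool pointing down it reaches from about 0.25 to 0.775 m from the base axis. Payload 4 kg.
Tool frame: the origin (TCP) lies on the centre line of the jaws, within the pads' length; the fingertips stand 14 mm ahead of it and the grasp point (between the pads) lies 5 mm behind it (robot.tcp_to_tips is the distance from the TCP to the fingertips, in m); z points along the fingers, y is the line along which they close (so a half turn about z gives the same grasp; the last joint's range is limited). The gripper opens to 94 mm and grips with 3 to 60 N. Pads are 16 mm wide; open, the fingers measure 119 mm over their backs; the gripper's body (75 mm by 177 mm) begins 78 mm behind the grasp point.
Start: joints at [-1.263, 0.087, 1.371, -0, 1.684, -0.103], TCP at [0.22, -0.504, 0.22] pointing down, gripper open.
Joint ranges: [-3.1, 3.1], [-0.76, 2.03], [0.27, 2.55], [-1.08, 4.22], [0.17, 2.65], [-2.57, 2.57]. Speed limits (rad/s): [2.79, 2.79, 3.14, 3.14, 3.14, 3.14].

INTERFACE

Orientations are given as [roll, pitch, yaw] about the fixed x, y, z axes, in that order (R = Rz(yaw) Ry(pitch) Rx(roll)).
In Python, from bench import robot gives the robot as it stands.
- The arm moves only by the tool carry_out, never from a script. Its argument "increments" is a list of rows, each a list of 3 entries, a list of its own where there are three numbers: the closure in counts, from 0 (fully open) to 255 (shut), then the shift along the tool's x, y, z in mm, then the turn about the tool's z in degrees. In form: [[fingers, [dx, dy, dz], twist], ...]. A call has 1 to 8 rows; each row shifts and turns the commanded pose from where the row before left it, along the tool's axes as they then stand; what a row does not reach is not made up. A row lasts 1/10 s, in which the tool goes at most 50 mm and 8.59 degrees, less where a joint would pass 70% of its speed; a pose out of reach is approached as far as the arm can. A call with a gripper value outside its range is refused whole. The fingers move at their own pace and stop on an object; the grip force is fixed at half the most. Time passes only in rows, so rows that do not move let the fingers close. It gives the time, the measured TCP pose, the force, the opening and the grip force at its end, in the units of the state.
- robot.get_obs(): the state, without advancing time (a new reading comes with each control period).
- robot.snapshot(name): name is "side" or "top"; returns the picture (400x640x3 uint8, blue, green, red); there is no depth.
- robot.get_calibration(name): a dict with "vfov" (degrees; the focal length in pixels is half the picture's height over the tangent of half this angle, whatever the lens; pixels are square), "cx", "cy" (the principal point, pixels), "k1" (the pictures are not rectified: a ray, as slopes to the right and down, at radius r is drawn at 1 + k1 r^2 times it, then the intrinsics apply), "T" (4x4, takes a point from camera to world coordinates). Camera axes: x right, y down, z forward; pixel columns grow to the right and rows downward; lengths in m; the calibration is good to about 2 mm. A picture is of the moment at which its call begins. get_calibration takes no time and is no camera call.
- robot.close_job(): hands the job in; it is judged then, once.
The state is a dict: "time": time; "joint_positions": joint angles; "qvel": joint speeds; "joint_torque": joint torques, N m; "tool_pos": TCP position; "ee_rot": TCP orientation; "wrist_force": force on the tool from outside, world axes, zero at the start; "wrist_torque": the same for the moment, N m; "width": finger opening in m; "finger_force": force on a finger pad.
Only numpy, scipy, OpenCV 4.12 (cv2) and the standard library are available. Lean on these libraries where they do the work, as an engineer would, in place of code of your own. Each camera call takes 0.05 s, during which the arm holds its last target. There are 200 camera calls.

TASK

We are about to cast off: lift the red kettle off its power base and set it down gently and upright in the kettle clamp on the tray, between the two rods and close in front of the fixed fork. Then slide the sliding fork up by its upright grip until it presses the kettle firmly home against the fixed fork, with no play left but without ramming it, and let go. Leave the other things on the tray where they stand.

Things in the scene. Friction and masses are not known exactly. Their poses are not given: they have to be found in the camera images.
- tray: Black bamboo tray, 420 (its x) by 630 mm (its y), screwed to the table; floor 12 mm, rim 30 mm above the table. Origin: centre of underside; x away from the robot, z up. The kettle clamp's centre line is tray x = -75 mm, along y: power base at the +y end, fixed fork at the -y end, sliding fork between. Bystanders up to 140 mm high stand in the far half (tray x above +40 mm).
- kettle: Matte red plastic cordless kettle, 0.5 to 0.9 kg, loose, on its power base at the start. Round side of radius 75 mm from 13 to 62 mm above its underside, domed above, 204 mm high in all. Origin: centre of underside; z up, x to the spout (tip 108 mm from the axis, 65 to 125 mm high). Hollow foot: lift it straight up 15 mm or more off the base's contact. Over 60 N on setting down counts as dropped.
- kettle_handle (a point): Middle of the kettle's arched black handle bar, 194 mm above its underside on its axis. The bar is level along the kettle's x, 92 mm clear between its posts, 22 mm wide (kettle y), 20 mm deep; pinch it across from above. Below the bar 42 mm are free above the lid knob.
- power_base: Black round power base of the kettle, fixed on the tray floor, 158 mm across, 16 mm high, with a small contact in the middle up to 26 mm. Origin: centre of its underside; its top is 28 mm above the table.
- stop_fork: Fixed fork of the clamp, screwed to both rods: a V of two white nylon arms, 28 to 66 mm above the table, opening towards its +y, each arm 30 degrees off square, grey cross bar behind. It does not move, but its place along the rods differs each time. Same axes as the tray; origin at table height on the axis of a kettle seated in it.
- stop_seat (a point): Point on the tray floor, 12 mm above the table, where the kettle's axis stands when the kettle is seated in the fixed fork. The bottom of its V lies 87 mm towards -y of it.
- fork: Sliding fork, the mirror image of the fixed one, its V opening to -y. Slides along the rods (its y; -y closes); starts open, 41 to 104 mm from closed on the kettle. Its brake drags with about 5 N either way and holds it where left. Slippery nylon faces (friction 0.2): closing pushes and centres the kettle. A firm hold is 8 to 20 N on the kettle; over 40 N is ramming. Origin like the fixed fork's.
- fork_seat (a point): Point of the sliding fork, 12 mm above the table, on the axis of a kettle seated in its V. The kettle is held without play when this point, the kettle's axis and stop_seat fall together (within 4 mm).
- fork_grip (a point): Point on the sliding fork's upright brown wooden grip, 145 mm towards +y from fork_seat, 90 mm above the table, 15 mm below the grip's top. The grip is 16 mm thick along the slide (y), 50 mm wide (x), clear on both faces above 66 mm from the table; pinch it from above, fingers closing along the slide.
- saucer: White porcelain saucer, 124 mm across, in the far half of the tray, cup on it; leave alone. Origin: centre of underside.
- cup: White porcelain cup on the saucer, 80 mm across, 62 mm high; leave alone. Origin: centre of underside.
- tongs: Steel sugar tongs lying on the tray, 130 mm long; leave alone. Origin: middle, at the underside.
- lamp: Frosted glass lamp base with brass socket and toggle switch, 90 mm across, 138 mm high, on the tray; leave alone. Origin: centre of underside.
- sugar_bowl: Blue lidded sugar bowl, 86 mm across, 82 mm high, on the tray; leave alone. Origin: centre of underside.
- caddy: Green tea caddy with a brass lid, 77 mm square, 118 mm high, on the tray; leave alone. Origin: centre of underside.
- clamp_mid (a point): Point midway between the clamp's two steel guide rods, 32 mm above the table, fixed to the tray (its axes). The rods are 12 mm thick, lie along the tray's y with their axes 98 mm to either side (x), and reach 197 mm to either side of this point (y). Between them is 184 mm of free width.
Mind the look-alikes: they are no part of the job. Of the things that look like the kettle, the larger one is meant.

How it is judged:
On the way, in this order (a step that is already met when the one before it is completed fails the run):
1. the kettle stands upright on the tray in the clamp, within 40 mm of its seat in the fixed fork, and is let go (distance between kettle and stop_seat below 0.04 m and z of kettle in the frame of tray below 0.016 m and angle between kettle's own z axis and vertical below 0.05 rad and contact force between the fingers and kettle below 0.1 N and linear speed of kettle below 0.02 m/s), for 0.2 s.
2. the sliding fork presses the kettle with more than 5 N against the fixed fork (contact force between fork and kettle above 5 N and contact force between stop_fork and kettle above 3 N and horizontal distance between kettle and stop_seat below 0.005 m), for 0.2 s.
At the end, for the whole second after the job is handed in: The kettle stands upright (within 3 degrees) on the tray floor, its axis within 4 mm of its seat in the fixed fork and within 4 mm of its seat in the sliding fork, so it has no play; kettle and fork are at rest and let go (horizontal distance between kettle and stop_seat below 0.004 m and horizontal distance between kettle and fork_seat below 0.004 m and z of kettle in the frame of tray below 0.016 m and angle between kettle's own z axis and vertical below 0.05 rad and linear speed of kettle below 0.01 m/s and linear speed of fork below 0.005 m/s); the robot touches nothing.
It fails at once if the kettle is tipped more than 20 degrees (angle between kettle's own z axis and vertical above 0.35 rad).
It fails at once if the sliding fork is rammed: more than 40 N on the kettle (contact force between fork and kettle above 40 N).
It fails at once if the kettle is dropped or slammed down: more than 60 N between it and the tray or the fixed fork (contact force between kettle and tray above 60 N or contact force between kettle and stop_fork above 60 N).
It fails at once if another thing on the tray (saucer, cup, tongs, lamp, sugar bowl, caddy) is moved more than 15 mm (distance of any of saucer, cup, tongs, lamp, sugar_bowl, caddy from where it was at the start of the episode above 0.015 m).
It also fails if it takes over 58 s, if anything falls off the work surface, if the arm or the gripper's body presses on something with over 40 N, if the wrist force passes 120 N, or if a joint passes its speed limit or range.

## Working session

There is one attempt and no reset: what is moved stays moved. The work goes in short steps, Python scripts to look and compute and a tool call to move; the robot and the scene stay as the last step left them, time stands still between calls to the robot, and variables do not carry over. Pictures are saved under pics/ and viewed, at most 10 in all, crops included, and the job is handed in when it is done.

Besides the shell and the picture viewer there is one more tool, called by a JSON object that holds its "method" and its "body". carry_out: Moves the arm, as the interface text tells. Its arguments: {"type":"object","properties":{"increments":{"type":"array","items":{"type":"array"}}},"required":["increments"]}

```bash
mkdir -p pics; python3 - <<'E'
from bench import robot
import cv2
for n in("top","side"):
    cv2.imwrite(f"pics/{n}0.png",robot.snapshot(n)); c=robot.get_calibration(n); print(n,c)
o=robot.get_obs(); print(o)
E
```

```text
top {'vfov': 55.3550493135464, 'cx': 324.6030179303151, 'cy': 197.45852158161483, 'k1': 0.02449471074127479, 'T': array([[ 0.01338982, -0.98791622,  0.15440936,  0.33240791],
       [-0.99975941, -0.01054413,  0.01923381,  0.01292361],
       [-0.01737329, -0.15462975, -0.98781972,  1.07193769],
       [ 0.        ,  0.        ,  0.        ,  1.        ]])}
side {'vfov': 55.57060353863535, 'cx': 321.747933776062, 'cy': 205.8591885701764, 'k1': -0.02107620918006689, 'T': array([[-0.74503312, -0.33434113,  0.57718425, -0.19248591],
       [-0.66701271,  0.36767426, -0.64800439,  0.79043181],
       [ 0.00443873, -0.86777396, -0.49693929,  0.74880635],
       [ 0.        ,  0.        ,  0.        ,  1.        ]])}
{'time': 0.1, 'joint_positions': array([-1.26312470e+00,  8.78971986e-02,  1.37206954e+00, -5.16269426e-05,
        1.68359625e+00, -1.03086452e-01]), 'qvel': array([ 0.0004559 , -0.00163967, -0.00253723,  0.00094949,  0.00101132,
       -0.00121048]), 'joint_torque': array([ 2.37766784e-03, -3.41253734e+01, -3.03302908e+01,  7.20034470e-02,
        3.03751510e-02, -1.00755196e-04]), 'tool_pos': array([ 0.21946523, -0.50381878,  0.21842942]), 'ee_rot': array([-3.13962749e+00, -1.51718123e-04,  4.10752167e-01]), 'wrist_force': array([-0.54815738, -0.63552526,  0.08285869]), 'wrist_torque': array([ 0.01870293, -0.04858202, -0.02320025]), 'finger_force': 0.0, 'width': 0.09401803858520352}
```

View pics/top0.png

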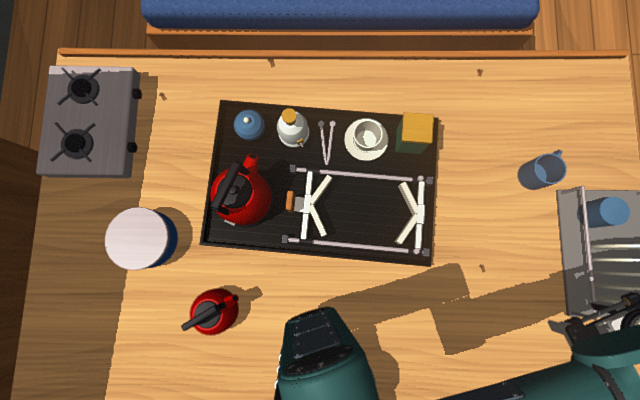

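View pics/side0.png

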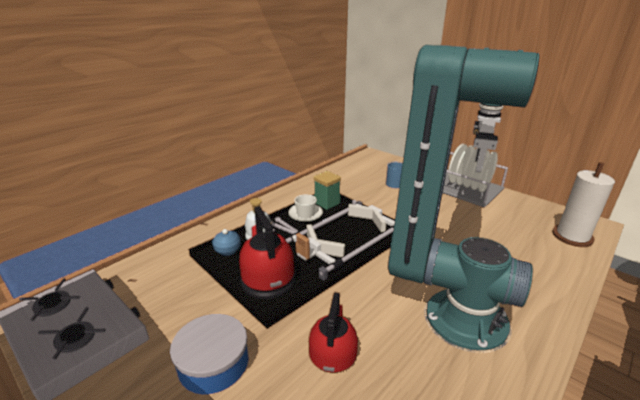

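Candidates: a large red kettle on the power base on the tray (top 240,193; side 267,265), and a small red kettle on the bare table (top 213,310; side 333,340). I choose the larger one on the tray. For forks, the sliding one is the V with the brown grip (top ~300,200) and the fixed one is at ~415,210. Next is a close crop to check this and read off pixels.

```bash
python3 - <<'E'
import cv2
a=cv2.imread("pics/top0.png")[95:270,195:445]
cv2.imwrite("pics/topc.png",cv2.resize(a,None,fx=3.2,fy=3.2,interpolation=cv2.INTER_CUBIC))
a=cv2.imread("pics/side0.png")[180:330,180:410]
cv2.imwrite("pics/sidec.png",cv2.resize(a,None,fx=3.4,fy=3.4,interpolation=cv2.INTER_CUBIC))
E
```

```text
(no output)
```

View pics/topc.png

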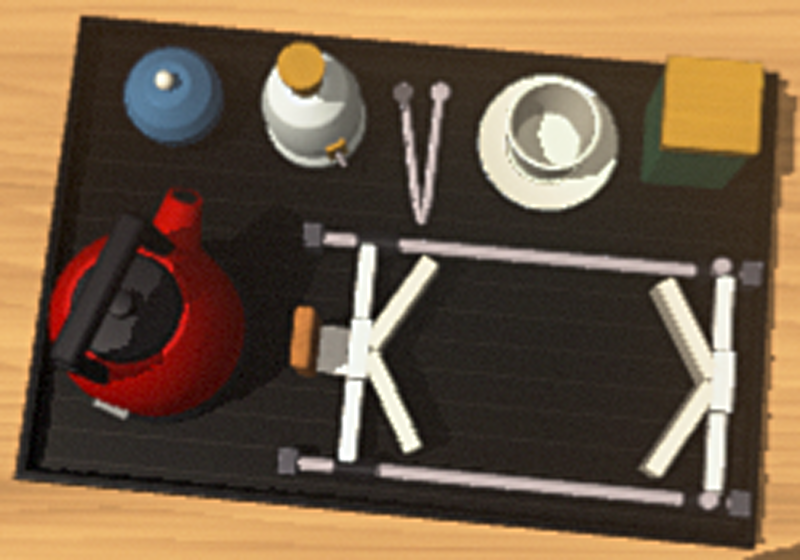

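View pics/sidec.png

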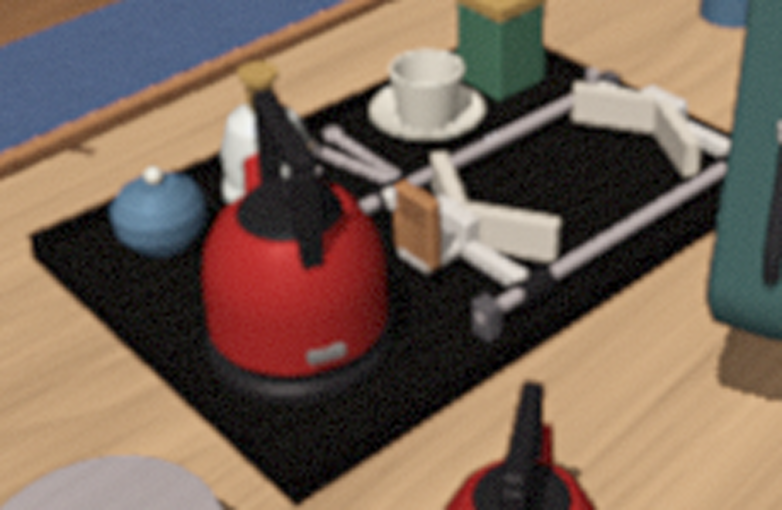

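The crops confirm the choice. In the enlarged top crop:
- **Kettle:** the bar runs from (130,217) to (65,365), and the spout points up and to the right, to (182,190).
- **Sliding fork:** the V bottom is near (372,349) and the brown grip's top near (301,340).
- **Fixed fork:** the V bottom is near (708,380).
- **Tray rim corners:** (82,15), (778,72), (755,548), (16,480).

```bash
cat > h.py <<'E'
import numpy as np
from bench import robot
def ray(n,u,v):
    c=robot.get_calibration(n); f=200/np.tan(np.radians(c["vfov"])/2)
    d=np.array([(u-c["cx"])/f,(v-c["cy"])/f]); s=d.copy()
    for _ in range(20): s=d/(1+c["k1"]*(s@s))
    return c["T"][:3,3],c["T"][:3,:3]@np.r_[s,1]
def atz(n,u,v,z):
    o,d=ray(n,u,v); return o+d*(z-o[2])/d[2]
def crop(n,u,v,z,x0,y0,k): return atz(n,(u+.5)/k-.5+x0,(v+.5)/k-.5+y0,z)
def proj(n,p):
    c=robot.get_calibration(n); f=200/np.tan(np.radians(c["vfov"])/2)
    q=np.linalg.inv(c["T"])@np.r_[p,1]; s=q[:2]/q[2]; s=s*(1+c["k1"]*(s@s)); return f*s+[c["cx"],c["cy"]]
E
python3 - <<'E'
from h import *
from scipy.optimize import least_squares
np.set_printoptions(precision=4,suppress=True)
T=lambda u,v,z:crop("top",u,v,z,195,95,3.2)
m=np.array([T(*p,.03)[:2] for p in [(82,15),(778,72),(755,548),(16,480)]])
loc=np.array([(.21,.315),(.21,-.315),(-.21,-.315),(-.21,.315)])
R=lambda a:np.array([[np.cos(a),-np.sin(a)],[np.sin(a),np.cos(a)]])
r=least_squares(lambda p:((R(p[2])@loc.T).T+p[:2]-m).ravel(),[.4,0,0])
p=r.x; print("tray",p,r.fun*1000)
tl=lambda q:R(p[2]).T@(q[:2]-p[:2])
for n,q in dict(stopV=T(708,380,.066),forkV=T(372,349,.066),griptop=T(301,340,.105),armtopF=T(430,260,.066),rodUL=T(312,236,.035),rodLL=T(287,460,.035),rodUR=T(722,268,.038),rodLR=T(710,500,.038),b1=T(130,217,.23),b2=T(65,365,.23),bm=T(97,291,.232)).items(): print(n,q,tl(q))
S=lambda u,v,z:crop("side",u,v,z,180,180,3.4)
for n,q in dict(b1=(262,90,.23),b2=(313,240,.23)).items(): print("side",n,S(*q))
w=lambda x,y:R(p[2])@[x,y]+p[:2]
print("clampdir",np.degrees(p[2]))
E
```

```text
tray [ 0.5457  0.0432 -0.0784] [ 1.0439  2.5288  1.1979 -2.6505 -1.6018 -2.0269 -0.64    2.1487]
stopV [ 0.4496 -0.209   0.066 ] [-0.076  -0.2589]
forkV [0.4724 0.0688 0.066 ] [-0.0751  0.0198]
griptop [0.4736 0.1238 0.105 ] [-0.0782  0.0747]
armtopF [0.5485 0.0214 0.066 ] [ 0.0045 -0.0215]
rodUL [0.5756 0.1247 0.035 ] [0.0234 0.0837]
rodLL [0.381  0.1408 0.035 ] [-0.1719  0.0844]
rodUR [ 0.5499 -0.2294  0.038 ] [ 0.0255 -0.2714]
rodLR [ 0.3522 -0.2144  0.038 ] [-0.1727 -0.2719]
b1 [0.5424 0.2335 0.23  ] [-0.0182  0.1895]
b2 [0.436  0.2737 0.23  ] [-0.1275  0.2212]
bm [0.4883 0.2536 0.232 ] [-0.0737  0.2053]
side b1 [0.5412 0.2351 0.23  ]
side b2 [0.3586 0.3427 0.23  ]
clampdir -4.494051134023533
```

{"method": "carry_out", "body": {"increments": [[0, [0, 0, -19], 7.4], [0, [0, 0, -19], 7.4], [0, [0, 0, -19], 7.4], [0, [0, 0, -19], 7.4], [0, [0, 0, -19], 7.4], [0, [0, 0, -17], 7.2], [0, [0, -30, 0], 0], [0, [0, -40, 0], 0]]}}

```text
time: 0.9
tool_pos: [0.2441, -0.4391, 0.3307]
ee_rot: [-3.141, 0.001, -0.363]
wrist_force: [1.0, 1.0, -0.4]
width: 0.0943
finger_force: 0.0
```

{"method": "carry_out", "body": {"increments": [[0, [-2, -40, 0], 0], [0, [-2, -40, 0], 0], [0, [-2, -40, 0], 0], [0, [-2, -40, 0], 0], [0, [-2, -40, 0], 0], [0, [-2, -40, 0], 0], [0, [-2, -40, 0], 0], [0, [-2, -40, 0], 0]]}}

```text
time: 1.7
tool_pos: [0.3422, -0.1321, 0.3311]
ee_rot: [-3.142, 0.0, -0.361]
wrist_force: [-0.5, 0.1, 0.2]
width: 0.0942
finger_force: 0.0
```

{"method": "carry_out", "body": {"increments": [[0, [0, -44, 0], 0], [0, [0, -44, 0], 0], [0, [0, -44, 0], 0], [0, [0, -44, 0], 0], [0, [0, -44, 0], 0], [0, [0, -44, 0], 0], [0, [0, -44, 0], 0], [0, [0, -40, 0], 0]]}}

```text
time: 2.5
tool_pos: [0.4652, 0.194, 0.3308]
ee_rot: [3.141, 0.001, -0.36]
wrist_force: [-0.7, 0.4, -0.2]
width: 0.0941
finger_force: 0.0
```

{"method": "carry_out", "body": {"increments": [[0, [1, -32, 0], 0], [0, [0, -32, 0], 0], [0, [0, 0, 15], 0], [0, [0, 0, 15], 0], [0, [0, 0, 0], 0], [0, [0, 0, 0], 0]]}}

```text
time: 3.1
tool_pos: [0.4884, 0.2513, 0.301]
ee_rot: [3.141, 0.001, -0.361]
wrist_force: [0.7, 0.1, -0.1]
width: 0.094
finger_force: 0.0
```

```bash
python3 - <<'E'
from h import *
import cv2
o=robot.get_obs(); print(o["tool_pos"],o["ee_rot"],o["joint_positions"])
a=robot.snapshot("side"); cv2.imwrite("pics/s1.png",cv2.resize(a[100:310,170:390],None,fx=2.8,fy=2.8,interpolation=cv2.INTER_CUBIC))
t=o["tool_pos"]; print([ (proj("side",p)-[170,100])*2.8 for p in (t-[0,0,.014],[.488,.2536,.232],[.488,.2536,.222],[.488,.2536,.028])])
E
```

```text
[0.48838831 0.25130672 0.30103494] [ 3.14059877e+00  9.80992683e-04 -3.60720224e-01] [ 3.72048749e-01  8.55238424e-02  1.21242090e+00 -8.57695988e-05
  1.84504195e+00  2.30354164e+00]
[array([261.24199597, 268.91164098]), array([263.86453994, 321.51513301]), array([264.61667397, 330.58624449]), array([277.93515736, 490.21548314])]
```

View pics/s1.png

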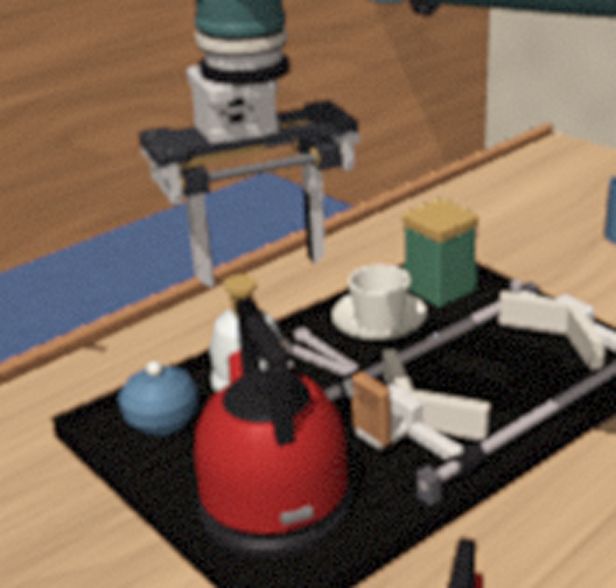

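The side view shows the open jaws straddling the bar: tips at (205,280) and (318,258), bar centre about (264,325). I go down and pinch.

{"method": "carry_out", "body": {"increments": [[0, [0, -2, 15], 0], [0, [0, 0, 20], 0], [0, [0, 0, 20], 0], [0, [0, 0, 15], 0], [0, [0, 0, 10], 0], [0, [0, 0, 4], 0], [0, [0, 0, 0], 0], [0, [0, 0, 0], 0]]}}

```text
time: 3.95
tool_pos: [0.4898, 0.2535, 0.2184]
ee_rot: [-3.14, -0.001, -0.361]
wrist_force: [0.1, -0.4, 0.5]
width: 0.094
finger_force: 0.0
```

{"method": "carry_out", "body": {"increments": [[80, [0, 0, 0], 0], [120, [0, 0, 0], 0], [160, [0, 0, 0], 0], [200, [0, 0, 0], 0], [255, [0, 0, 0], 0], [255, [0, 0, 0], 0], [255, [0, 0, 0], 0], [255, [0, 0, 0], 0]]}}

```text
time: 4.75
tool_pos: [0.4893, 0.2533, 0.2174]
ee_rot: [3.141, 0.0, -0.361]
wrist_force: [0.2, -0.8, 0.6]
width: 0.0335
finger_force: 0.0
```

{"method": "carry_out", "body": {"increments": [[255, [0, 0, 0], 0], [255, [0, 0, 0], 0], [255, [0, 0, 0], 0], [255, [0, 0, 0], 0], [255, [0, 0, 0], 0]]}}

```text
time: 5.25
tool_pos: [0.4894, 0.2539, 0.2178]
ee_rot: [-3.14, -0.0, -0.36]
wrist_force: [1.0, 3.8, 1.8]
width: 0.022
finger_force: 29.4
```

{"method": "carry_out", "body": {"increments": [[255, [0, 0, -3], 0], [255, [0, 0, -6], 0], [255, [0, 0, -8], 0], [255, [0, 0, -10], 0], [255, [0, 0, -20], 0], [255, [0, 0, -25], 0], [255, [0, 0, -25], 0], [255, [0, 0, -15], 0]]}}

```text
time: 6.05
tool_pos: [0.4897, 0.2533, 0.3327]
ee_rot: [-3.139, -0.003, -0.361]
wrist_force: [0.6, 1.0, -6.3]
width: 0.0217
finger_force: 29.4
```

```bash
python3 - <<'E'
from h import *
for _ in range(3): robot.snapshot("side")
o=robot.get_obs(); print(o["tool_pos"],o["ee_rot"],o["wrist_force"],o["wrist_torque"],o["width"])
a=-.0784;c,s=np.cos(a),np.sin(a)
w=lambda x,y:np.array([.5457+c*x-s*y,.0432+s*x+c*y])
tgt=w(-.075,-.165); print("stop",w(-.075,-.172),"tgt",tgt)
print("saucer etc", [crop("top",*p,z,195,95,3.2) for p,z in (((545,212),.03),((690,186),.012))])
d=tgt-o["tool_pos"][:2]; y=o["ee_rot"][2]; print("tool dx dy mm at this yaw",1000*np.array([np.cos(y)*d[0]+np.sin(y)*d[1],np.sin(y)*d[0]-np.cos(y)*d[1]]))
E
```

```text
[0.48992775 0.2533613  0.33127146] [-3.13941811e+00 -3.00743456e-03 -3.60925746e-01] [ 1.1655047  -0.25249043 -7.64685988] [ 0.04222991 -0.07219445 -0.06659448] 0.022036281698610046
stop [ 0.45745939 -0.12239769] tgt [ 0.45800763 -0.11541919]
saucer etc [array([ 0.60012864, -0.07850287,  0.03      ]), array([ 0.6295923, -0.2089678,  0.012    ])]
tool dx dy mm at this yaw [100.36780559 356.29236591]
```

{"method": "carry_out", "body": {"increments": [[255, [3, 8, 0], 0], [255, [5, 18, 0], 0], [255, [8, 28, 0], 0], [255, [8, 28, 0], 0], [255, [8, 28, 0], 0], [255, [8, 28, 0], 0], [255, [8, 28, 0], 0], [255, [8, 28, 0], 0]]}}

```text
time: 7.0
tool_pos: [0.472, 0.0503, 0.3276]
ee_rot: [3.14, 0.003, -0.361]
wrist_force: [-0.2, 1.0, -6.5]
width: 0.0221
finger_force: 29.4
```

{"method": "carry_out", "body": {"increments": [[255, [8, 28, 0], 0], [255, [8, 28, 0], 0], [255, [8, 28, 0], 0], [255, [8, 28, 0], 0], [255, [6, 24, 0], 0], [255, [4, 16, 0], 0], [255, [2, 8, 0], 0], [255, [0, 0, 0], 0]]}}

```text
time: 7.8
tool_pos: [0.4572, -0.1141, 0.3282]
ee_rot: [3.141, 0.002, -0.363]
wrist_force: [0.0, 0.9, -7.7]
width: 0.0221
finger_force: 29.4
```

```bash
python3 - <<'E'
from h import *
import cv2
t=robot.snapshot("top"); a=robot.snapshot("side")
cv2.imwrite("pics/t2.png",cv2.resize(t[130:280,270:470],None,fx=3.2,fy=3.2,interpolation=cv2.INTER_CUBIC))
cv2.imwrite("pics/s2.png",cv2.resize(a[100:310,190:440],None,fx=2.8,fy=2.8,interpolation=cv2.INTER_CUBIC))
o=robot.get_obs(); print(o["tool_pos"],o["ee_rot"],o["wrist_force"])
d=np.array([.458,-.1154])-o["tool_pos"][:2]; y=o["ee_rot"][2]; print(1000*np.array([np.cos(y)*d[0]+np.sin(y)*d[1],np.sin(y)*d[0]-np.cos(y)*d[1]]))
E
```

```text
[ 0.45770842 -0.11259153  0.3288559 ] [-3.14078649e+00  1.41176283e-03 -3.60242953e-01] [ 0.61174719  0.06612164 -7.01136034]
[1.26284985 2.52541629]
```

View pics/s2.png

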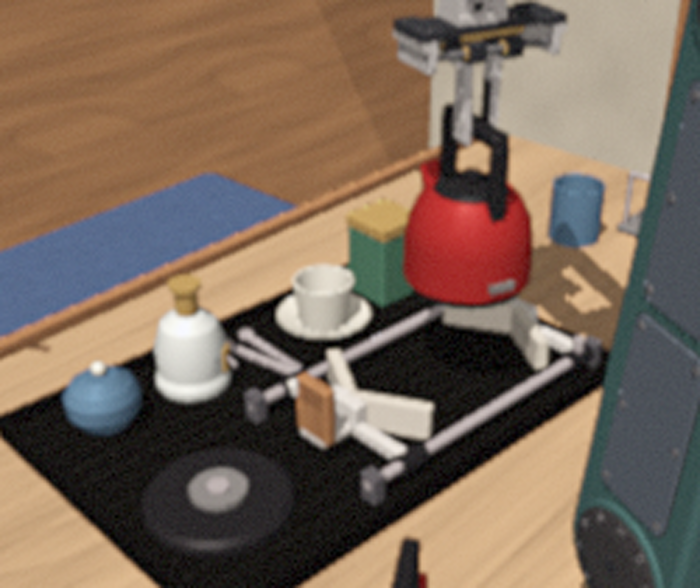

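The kettle hangs upright over the fixed fork, centred at side crop (468,240). The base is clear and nothing was disturbed. I lower it now.

{"method": "carry_out", "body": {"increments": [[255, [1, 1, 10], 0], [255, [0, 0, 20], 0], [255, [0, 0, 20], 0], [255, [0, 0, 20], 0], [255, [0, 0, 20], 0], [255, [0, 0, 12], 0], [255, [0, 0, 6], 0], [255, [0, 0, 0], 0]]}}

```text
time: 8.7
tool_pos: [0.4583, -0.114, 0.2206]
ee_rot: [-3.141, 0.001, -0.36]
wrist_force: [0.4, 0.2, -8.3]
width: 0.0219
finger_force: 29.4
```

{"method": "carry_out", "body": {"increments": [[255, [0, 0, 3], 0], [255, [0, 0, 3], 0], [255, [0, 0, 2], 0], [255, [0, 0, 1], 0], [255, [0, 0, 0], 0]]}}

```text
time: 9.2
tool_pos: [0.4585, -0.1145, 0.2124]
ee_rot: [3.142, 0.0, -0.361]
wrist_force: [0.5, 0.0, -6.9]
width: 0.0218
finger_force: 29.4
```

{"method": "carry_out", "body": {"increments": [[255, [0, 0, 2], 0], [255, [0, 0, 2], 0], [255, [0, 0, 2], 0], [255, [0, 0, 1], 0], [255, [0, 0, 1], 0], [255, [0, 0, 0], 0]]}}

```text
time: 9.8
tool_pos: [0.4585, -0.1145, 0.2043]
ee_rot: [3.142, 0.0, -0.361]
wrist_force: [-1.2, -0.2, -8.7]
width: 0.0219
finger_force: 29.4
```

{"method": "carry_out", "body": {"increments": [[255, [0, 0, 1], 0], [255, [0, 0, 1], 0], [255, [0, 0, 0], 0]]}}

```text
time: 10.1
tool_pos: [0.4585, -0.1145, 0.2023]
ee_rot: [3.142, 0.0, -0.361]
wrist_force: [-0.5, 0.1, -7.9]
width: 0.0221
finger_force: 29.4
```

{"method": "carry_out", "body": {"increments": [[255, [0, 0, 1], 0], [255, [0, 0, 0.5], 0], [255, [0, 0, 0], 0]]}}

```text
time: 10.4
tool_pos: [0.4587, -0.1145, 0.2017]
ee_rot: [-3.142, -0.001, -0.361]
wrist_force: [-1.5, 0.3, -4.6]
width: 0.0223
finger_force: 29.4
```

{"method": "carry_out", "body": {"increments": [[255, [0, 0, 1], 0], [255, [0, 0, 0], 0]]}}

```text
time: 10.6
tool_pos: [0.4589, -0.1144, 0.2016]
ee_rot: [-3.141, -0.002, -0.36]
wrist_force: [-3.2, 2.0, 2.6]
width: 0.0217
finger_force: 29.4
```

{"method": "carry_out", "body": {"increments": [[200, [0, 0, 0], 0], [180, [0, 0, 0], 0], [150, [0, 0, 0], 0], [100, [0, 0, 0], 0], [50, [0, 0, 0], 0], [50, [0, 0, 0], 0], [50, [0, 0, 0], 0], [50, [0, 0, 0], 0]]}}

```text
time: 11.4
tool_pos: [0.4586, -0.1145, 0.1999]
ee_rot: [3.141, -0.0, -0.361]
wrist_force: [-0.6, -0.1, 1.0]
width: 0.0723
finger_force: 0.0
```

{"method": "carry_out", "body": {"increments": [[50, [0, 0, -10], 0], [50, [0, 0, -20], 0], [50, [0, 0, -20], 0], [50, [0, 0, -20], 0], [50, [0, 0, -20], 0], [50, [0, 0, -10], 0], [50, [0, 0, 0], 0]]}}

```text
time: 12.1
tool_pos: [0.4592, -0.1147, 0.3022]
ee_rot: [3.142, -0.004, -0.361]
wrist_force: [0.7, 0.8, -1.0]
width: 0.0755
finger_force: 0.0
```

{"method": "carry_out", "body": {"increments": [[50, [0, 0, 0], -8.1], [50, [0, 0, 0], -8.1], [50, [0, -35, 0], 0], [50, [0, -40, 0], 0], [50, [0, -40, 0], 0], [50, [0, -40, 0], 0], [50, [0, -40, 0], 0], [50, [0, -46, 0], 0]]}}

```text
time: 12.9
tool_pos: [0.4768, 0.127, 0.2987]
ee_rot: [3.141, 0.002, -0.079]
wrist_force: [0.2, -0.5, 0.1]
width: 0.0761
finger_force: 0.0
```

{"method": "carry_out", "body": {"increments": [[50, [0, 0, 20], 0], [50, [0, 0, 40], 0], [50, [0, 0, 40], 0], [50, [0, 0, 25], 0], [50, [0, 0, 5], 0], [50, [0, 0, 0], 0]]}}

```text
time: 13.5
tool_pos: [0.4765, 0.1256, 0.1687]
ee_rot: [3.141, 0.003, -0.078]
wrist_force: [0.7, -0.2, 1.5]
width: 0.0759
finger_force: 0.0
```

```bash
python3 - <<'E'
from h import *
import cv2
a=robot.snapshot("side"); 
cv2.imwrite("pics/s3.png",cv2.resize(a[100:310,190:440],None,fx=2.8,fy=2.8,interpolation=cv2.INTER_CUBIC))
o=robot.get_obs(); print(o["tool_pos"],o["ee_rot"],o["wrist_force"])
d=np.array([.477,.1258])-o["tool_pos"][:2]; y=o["ee_rot"][2]; print(1000*np.array([np.cos(y)*d[0]+np.sin(y)*d[1],np.sin(y)*d[0]-np.cos(y)*d[1]]))
E
```

```text
[0.4775308  0.12575761 0.17043051] [ 3.14156834e+00 -4.06689649e-04 -7.79921549e-02] [1.0965537  0.32803387 0.52358472]
[-0.53248927 -0.00090336]
```

View pics/s3.png

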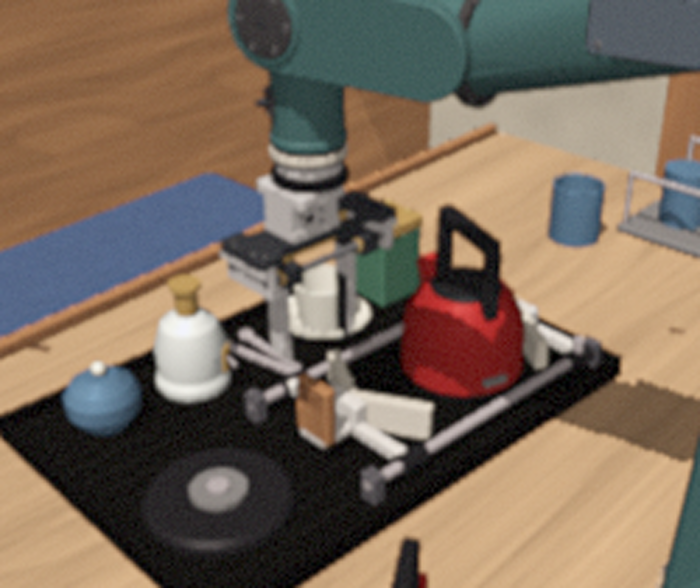

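The kettle stands upright in the fixed fork (460,330). The jaws are centred over the brown grip: tips (280,360) and (348,330), grip top (316,380). I go down and pinch it.

{"method": "carry_out", "body": {"increments": [[50, [0, 0, 20], 0], [50, [0, 0, 20], 0], [50, [0, 0, 20], 0], [50, [0, 0, 14], 0], [50, [0, 0, 5], 0], [50, [0, 0, 0], 0]]}}

```text
time: 14.15
tool_pos: [0.4776, 0.1258, 0.0913]
ee_rot: [-3.142, -0.0, -0.078]
wrist_force: [-0.1, -0.1, 0.3]
width: 0.0757
finger_force: 0.0
```

{"method": "carry_out", "body": {"increments": [[255, [0, 0, 0], 0], [255, [0, 0, 0], 0], [255, [0, 0, 0], 0], [255, [0, 0, 0], 0], [255, [0, 0, 0], 0], [255, [0, 0, 0], 0], [255, [0, 0, 0], 0], [255, [0, 0, 0], 0]]}}

```text
time: 14.95
tool_pos: [0.4772, 0.1249, 0.0909]
ee_rot: [3.139, 0.0, -0.078]
wrist_force: [-0.7, -0.6, 0.7]
width: 0.0161
finger_force: 30.0
```

{"method": "carry_out", "body": {"increments": [[255, [0, 0, 0], 0], [255, [0, 0, 0], 0], [255, [0, 0, 0], 0]]}}

```text
time: 15.25
tool_pos: [0.4772, 0.1249, 0.0909]
ee_rot: [3.14, 0.0, -0.078]
wrist_force: [-0.0, -4.8, 0.8]
width: 0.0157
finger_force: 30.0
```

{"method": "carry_out", "body": {"increments": [[255, [0, 3, 0], 0], [255, [0, 8, 0], 0], [255, [0, 12, 0], 0], [255, [0, 14, 0], 0], [255, [0, 14, 0], 0], [255, [0, 12, 0], 0], [255, [0, 8, 0], 0], [255, [0, 4, 0], 0]]}}

```text
time: 16.05
tool_pos: [0.4714, 0.0521, 0.0909]
ee_rot: [-3.138, 0.0, -0.078]
wrist_force: [-0.5, 5.2, -1.1]
width: 0.0158
finger_force: 30.0
```

{"method": "carry_out", "body": {"increments": [[255, [0, 2, 0], 0], [255, [0, 2, 0], 0], [255, [0, 2, 0], 0], [255, [0, 2, 0], 0]]}}

```text
time: 16.45
tool_pos: [0.4708, 0.0443, 0.0909]
ee_rot: [-3.139, 0.0, -0.077]
wrist_force: [0.2, 5.7, -0.1]
width: 0.016
finger_force: 30.0
```

{"method": "carry_out", "body": {"increments": [[255, [0, 2, 0], 0], [255, [0, 2, 0], 0], [255, [0, 2, 0], 0], [255, [0, 2, 0], 0], [255, [0, 1, 0], 0], [255, [0, 1, 0], 0]]}}

```text
time: 17.05
tool_pos: [0.47, 0.0342, 0.0909]
ee_rot: [-3.139, 0.0, -0.077]
wrist_force: [-1.3, 5.0, 0.3]
width: 0.0156
finger_force: 30.0
```

{"method": "carry_out", "body": {"increments": [[255, [0, 1, 0], 0], [255, [0, 1, 0], 0], [255, [0, 1, 0], 0], [255, [0, 1, 0], 0]]}}

```text
time: 17.45
tool_pos: [0.4697, 0.0308, 0.0909]
ee_rot: [-3.138, 0.0, -0.077]
wrist_force: [0.1, 8.9, -0.8]
width: 0.016
finger_force: 30.0
```

{"method": "carry_out", "body": {"increments": [[255, [0, 1, 0], 0], [255, [0, 1, 0], 0]]}}

```text
time: 17.65
tool_pos: [0.4696, 0.0299, 0.0909]
ee_rot: [-3.136, 0.0, -0.077]
wrist_force: [0.5, 10.6, 0.2]
width: 0.0161
finger_force: 30.1
```

{"method": "carry_out", "body": {"increments": [[255, [0, 1, 0], 0], [255, [0, 0, 0], 0]]}}

```text
time: 17.85
tool_pos: [0.4696, 0.0288, 0.0909]
ee_rot: [-3.136, 0.0, -0.077]
wrist_force: [0.4, 10.6, -0.8]
width: 0.0157
finger_force: 30.0
```

{"method": "carry_out", "body": {"increments": [[255, [0, 1, 0], 0], [255, [0, 0, 0], 0]]}}

```text
time: 18.05
tool_pos: [0.4694, 0.0279, 0.0909]
ee_rot: [-3.136, 0.0, -0.077]
wrist_force: [-0.1, 9.3, 0.2]
width: 0.0155
finger_force: 30.0
```

{"method": "carry_out", "body": {"increments": [[255, [0, 1, 0], 0], [255, [0, 0, 0], 0]]}}

```text
time: 18.25
tool_pos: [0.4694, 0.0269, 0.0909]
ee_rot: [-3.136, 0.0, -0.077]
wrist_force: [0.3, 10.4, 0.2]
width: 0.0157
finger_force: 30.0
```

Force holds steady at about 10 N while moving, so the kettle is sliding along. I continue.

{"method": "carry_out", "body": {"increments": [[255, [0, 1, 0], 0], [255, [0, 1, 0], 0], [255, [0, 0, 0], 0]]}}

```text
time: 18.55
tool_pos: [0.4692, 0.025, 0.0909]
ee_rot: [-3.136, 0.0, -0.077]
wrist_force: [0.4, 10.3, 0.1]
width: 0.0158
finger_force: 30.1
```

{"method": "carry_out", "body": {"increments": [[255, [0, 1, 0], 0], [255, [0, 0, 0], 0]]}}

```text
time: 18.75
tool_pos: [0.4692, 0.0249, 0.0909]
ee_rot: [-3.134, 0.0, -0.077]
wrist_force: [0.9, 11.8, -0.7]
width: 0.0161
finger_force: 30.1
```

{"method": "carry_out", "body": {"increments": [[255, [0, 1, 0], 0], [255, [0, 0, 0], 0]]}}

```text
time: 18.95
tool_pos: [0.4692, 0.0249, 0.0909]
ee_rot: [-3.132, 0.0, -0.076]
wrist_force: [0.3, 14.9, -0.2]
width: 0.0161
finger_force: 30.1
```

{"method": "carry_out", "body": {"increments": [[255, [0, 1, 0], 0], [255, [0, 0, 0], 0], [255, [0, 0, 0], 0], [255, [0, 0, 0], 0]]}}

```text
time: 19.35
tool_pos: [0.4692, 0.0248, 0.0909]
ee_rot: [-3.13, -0.0, -0.076]
wrist_force: [1.5, 16.7, -0.5]
width: 0.0158
finger_force: 30.1
```

```bash
python3 - <<'E'
from h import *
import cv2
a=robot.snapshot("side"); 
cv2.imwrite("pics/s4.png",cv2.resize(a[130:290,250:450],None,fx=3.5,fy=3.5,interpolation=cv2.INTER_CUBIC))
E
```

```text
(no output)
```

View pics/s4.png

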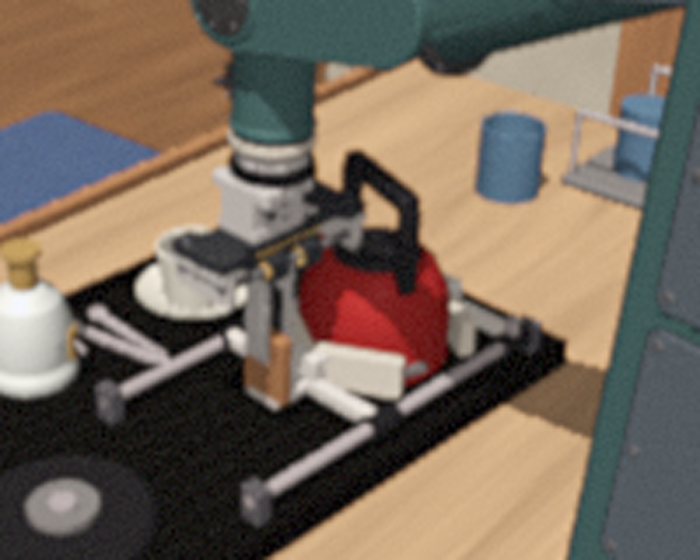

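The view shows the kettle upright between both V's at (375,310). The gripper body is clear of the handle, and the hold is about 12 N net of the brake. I let go, opening only a little, and retract straight up.

{"method": "carry_out", "body": {"increments": [[150, [0, 0, 0], 0], [150, [0, 0, 0], 0], [150, [0, 0, 0], 0], [150, [0, 0, 0], 0], [150, [0, 0, 0], 0]]}}

```text
time: 19.9
tool_pos: [0.4691, 0.0186, 0.0911]
ee_rot: [3.141, -0.0, -0.078]
wrist_force: [-0.7, 0.2, -0.5]
width: 0.0384
finger_force: 0.0
```

{"method": "carry_out", "body": {"increments": [[150, [0, -3, -5], 0], [150, [0, 0, -15], 0], [150, [0, 0, -30], 0], [150, [0, 0, -40], 0], [150, [0, 0, -40], 0], [150, [0, -20, -40], 0], [150, [0, -40, -10], 0], [150, [0, -40, 0], 0]]}}

```text
time: 20.7
tool_pos: [0.4784, 0.1226, 0.2752]
ee_rot: [-3.14, -0.008, -0.08]
wrist_force: [0.4, -0.2, -0.8]
width: 0.0388
finger_force: 0.0
```

{"method": "carry_out", "body": {"increments": [[150, [0, -40, 0], 0], [150, [0, -40, 0], 0], [150, [0, -30, 0], 0], [150, [0, 0, 0], 0], [150, [0, 0, 0], 0]]}}

```text
time: 21.2
tool_pos: [0.4854, 0.2316, 0.271]
ee_rot: [3.141, 0.0, -0.077]
wrist_force: [0.3, -0.2, -0.2]
width: 0.0384
finger_force: 0.0
```

```bash
python3 - <<'E'
from h import *
import cv2
a=robot.snapshot("top"); 
cv2.imwrite("pics/t5.png",cv2.resize(a[95:270,195:445],None,fx=3.2,fy=3.2,interpolation=cv2.INTER_CUBIC))
E
```

```text
(no output)
```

View pics/t5.png

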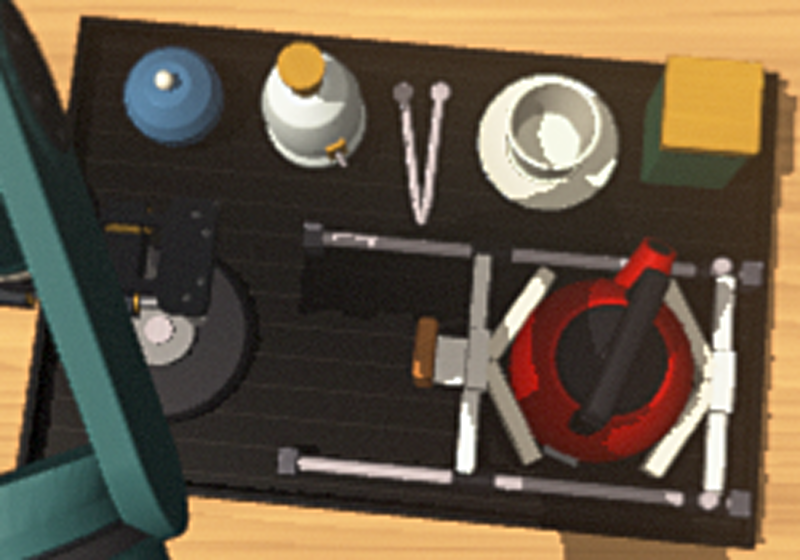

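The top view shows the kettle (605,365) held in both V's, with the sliding fork's V bottom near (491,358) and the fixed one at (708,380). The bystanders are unmoved and the gripper is clear. One quick check of the V separation (expected about 174 mm) before handing in.

```bash
python3 - <<'E'
from h import *
T=lambda u,v,z:crop("top",u,v,z,195,95,3.2)
d=np.linalg.norm(T(708,380,.066)-T(491,358,.066)); print(d)
if abs(d-.174)<.012: print(robot.close_job())
E
```

```text
0.17947224190556593
the job is handed in; nothing more can be done
None
```

The kettle stands upright in the clamp, pressed home against the fixed fork with about 12 N; the fork is let go, nothing else on the tray moved in the last picture, and the job is handed in with no verdict shown (a rough last reading put the forks 179 mm apart against the expected 174 mm).

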